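# Clamp the pendant blank in the bench jig

### The job

The brass pendant blank lies ready in the bench jig. With a finger, swing the clamp strap over the blank until its slot is home around the stud, then push the cam lever all the way down so that the pad holds the blank fast. Pick nothing up: leave the blank lying in its nest and do not knock the other things about.

Things in the scene. Friction and masses are not known exactly. Their poses are not given: they have to be found in the camera images.
- jig: Bench jig, fixed: hardwood board 220 x 230 x 18 mm (x, y, z), on it a steel plate 130 x 205 mm, its top at z 28. Origin: centre of the board's underside, z up. In its frame, mm: strap post at (0, 75), its nut topping out at z 67; eye stud at (0, -45); nest centre at (0, 5), five 6 mm dowels around the blank, tops at z 35.
- strap (a joint): Swing of the dark steel clamp strap about the jig's vertical post, rad. 0 = home, along the jig's -y over the blank, its side slot round the eye stud (hard stop). Grows as it swings out towards the jig's -x: at angle a it points from the post along (-sin a, -cos a) in the jig frame; limit 1.9. Light friction, about 1 N at 60 mm out; it stays where it is left.
- lever (a joint): Cam lever on the eye stud, turning about a level pin along the jig's y, rad. 0 = raised (open), 1.25 = fully down (hard stop). The handle leans (0.26 + value) rad from upright towards the jig's -x, so it is almost level when down. Needs about 2 to 4 N at the handle; stays where it is left. Its two eccentric discs press the strap down when the strap is home.
- post_axis (a point): Point on the strap's turning axis at the height of the strap's top, 52 mm above the bench
- strap_end (a point): Middle of the top edge of the strap's free end, 142 mm from the post axis. The bar is 12 mm thick, underside at z 40, top at z 52 mm above the bench, 26 mm wide up to 98 mm from the post and 34 mm wide from there on; pushed down it springs back
- lever_pin (a point): Middle of the lever's pin, in the eye of the stud, 69 mm above the bench; at (0, -45) mm in the jig frame
- lever_tip (a point): Middle of the rounded end of the lever handle, 74 mm from the pin. The handle is straight, 16 mm wide (along the jig's y) and 8 mm thick, its centre line through the pin; the yoke at its root (first 21 mm from the pin) is 28 mm wide and 13 mm thick
- pad: Round rubber-faced pressure pad, 16 mm across, on a spring spindle under the strap 70 mm from the post axis; origin at the centre of its lower face, 33 mm above the bench while the strap is loose (1 mm clear of the blank)
- blank: Brass pendant blank, 64 x 40 x 4 mm, one short end (+x) round, lying loose between the five dowels of the jig; origin at the middle of its underside, 28 mm above the bench; weighs about 80 g
- punch: Bystander: steel doming punch standing upright on the jig's board, 18 mm thick, 71 mm high; origin at the centre of its foot
- spare: Bystander: plain brass disc 34 mm across, 4 mm thick, lying on the jig's board; origin at the centre of its underside
- mandrel: Bystander: ring mandrel, tapered steel stick with a wooden grip, 260 mm long, 26 mm thick, lying on the bench beyond the jig; origin under its middle, x along it
- pliers: Bystander: red-handled pliers, 125 mm long, 60 mm wide, 15 mm high, on the bench; origin under the rivet, x towards the jaws
- mallet: Bystander: nylon-faced mallet, 220 mm long, head 90 mm wide and 34 mm high, on the bench; origin under its middle, x towards the head
- brush: Bystander: bench brush, 200 mm long, 42 mm wide, 20 mm high, on the bench; origin under its middle, x towards the bristles
- scraper: Bystander: scraper with a turned wooden handle, 170 mm long, 26 mm thick, on the bench; origin under its middle, x towards the tip
- oiljar: Bystander: amber glass jar with a steel lid, 52 mm across, 75 mm high, on the bench; origin at the centre of its foot
Things that resemble listed ones, but are neither listed nor needed, are in the scene too. Leave any pink or red look-alike of the blank alone.

How it is judged:
On the way, in this order (a step that is already met when the one before it is completed fails the run):
1. the strap has been swung home around the stud, the lever still up (value of joint strap below 0.07 rad and value of joint lever below 0.7 rad), for 0.2 s.
2. the cam lever has been pushed down and the pad presses on the blank (value of joint strap below 0.07 rad and value of joint lever above 1.12 rad and contact force between pad and blank above 4 N), for 0.2 s.
At the end, for the whole second after the job is handed in: The strap is home (within 0.07 rad of its stop), the lever is down (at least 1.12 of its 1.25 rad), the pad presses on the blank with more than 4 N, the blank lies in its nest within 5 mm of where it was, and all is at rest (all of step 2 and distance of blank from where it was at the start of the episode below 0.005 m and linear speed of blank below 0.01 m/s and velocity of joint lever between -0.05 and 0.05 rad/s); the robot touches nothing.
It fails at once if the lever was pushed down while the strap was not home (value of joint lever above 0.8 rad and value of joint strap above 0.15 rad).
It fails at once if the blank was lifted or pushed out of its nest (distance of blank from where it was at the start of the episode above 0.008 m or height (world z) of blank above 0.034 m).
It fails at once if a bystander was moved or lifted (more than 30 mm) (distance of any of punch, spare, mandrel, pliers, mallet, brush, scraper, oiljar from where it was at the start of the episode above 0.03 m).
It fails at once if the punch was tipped over (angle between punch's own z axis and vertical above 0.5 rad).
It also fails if it takes over 45 s, if anything falls off the work surface, if the arm or the gripper's body presses on something with over 40 N, if the wrist force passes 120 N, or if a joint passes its speed limit or range.

### The arm

A 6-joint arm with a two-finger parallel gripper is mounted at the origin on the work surface. World frame = base frame: x ahead of the robot, y to its left, z up, the work surface at z = 0. Lengths are in m, angles in rad, forces in N, time in s.
With the tool pointing down it reaches from about 0.225 to 0.875 m from the base axis. Payload 3.4 kg.
Tool frame: the origin (TCP) lies between the finger pads; the fingertips stand 8 mm ahead of it and the grasp point (between the pads) lies 11 mm behind it; z points along the fingers, y is the line along which they close (so a half turn about z gives the same grasp; the last joint's range is limited). The gripper opens to 85 mm and grips with 20 to 120 N. Pads are 22 mm wide; open, the fingers measure 114 mm over their backs; the gripper's body (76 mm by 85 mm) begins 54 mm behind the grasp point. The pads swing forward as they close: fully open they stand 13 mm farther back than shut.
Start: joints at [-1.426, 0.276, 1.505, -0, 1.361, -0.121], TCP at [0.151, -0.555, 0.239] pointing down, gripper open.
Joint ranges: [-2.89, 2.89], [-0.75, 2.08], [0.22, 2.7], [-1.18, 4.32], [0.11, 2.71], [-2.7, 2.7]. Speed limits (rad/s): [2.57, 2.57, 3.14, 3.14, 3.14, 3.14].

### API

Orientations are given as a unit quaternion [w, x, y, z].
In Python, from rig import manip gives the robot as it stands.
- The arm moves only by the tool move_arm, never from a script. Its argument "deltas" is a list that holds one entry, the list of rows, each a list of 5 numbers: the shift along the tool's x, y, z normalised to -1 to 1, where 1 is 80 cm, then the turn about the tool's z normalised to -1 to 1, where 1 is 120 degrees, then the closure, from -1 (fully open) to 1 (shut). In form: [[[tx, ty, tz, twist, grip], ...]]. A call has 1 to 12 rows; each row is the pose to reach, as a shift and turn from the pose commanded when the call began, along the tool's axes at that moment; what a row does not reach only later rows make up. A row lasts 1/10 s, in which the tool goes at most 50 mm and 8.59 degrees, less where a joint would pass 70% of its speed; a pose out of reach is approached as far as the arm can. A call with a number of a shift or a turn outside -1 to 1 is refused whole. A call with a gripper value outside its range is refused whole. The fingers move at their own pace and stop on an object; "squeeze" is the grip in N (left out, the last holds). Time passes only in rows, so rows that repeat a pose let the fingers close. It gives the time, the measured TCP pose, the force, the opening and the grip force at its end, in the units of the state.
- manip.get_state(): the state, without advancing time (a new reading comes with each control period).
- manip.get_image(name): name is "scene" or "top" or "wrist"; returns the picture (384x512x3 uint8, red, green, blue); there is no depth.
- manip.camera_params(name): a dict with "fx", "fy", "cx", "cy" (pixels), "R" (3x3) and "t" (3): a world point X has camera coordinates R X + t; the wrist camera has in their place "tool_from_camera" (4x4, takes a point from camera to tool coordinates, whose origin is the TCP and whose axes are the flange's). Camera axes: x right, y down, z forward; pixel columns grow to the right and rows downward; lengths in m; the calibration is good to about 2 mm. A picture is of the moment at which its call begins: read the wrist's pose just before it. camera_params takes no time and is no camera call.
- manip.sign_off(): hands the job in; it is judged then, once.
The state is a dict: "clock": time; "qpos": joint angles; "qd": joint speeds; "effort": joint torques, N m; "position": TCP position; "ee_rot": TCP orientation; "contact_force": force on the tool from outside, world axes, zero at the start; "moment": the same for the moment, N m; "width": finger opening in m; "gripper_force": force on a finger pad.
Only numpy, scipy, OpenCV 4.12 (cv2) and the standard library are available. Lean on these libraries where they do the work, as an engineer would, in place of code of your own. Each camera call takes 0.05 s, during which the arm holds its last target. There are 200 camera calls.

## Working session

There is one attempt and no reset: what is moved stays moved. The work goes in short steps, Python scripts to look and compute and a tool call to move; the robot and the scene stay as the last step left them, time stands still between calls to the robot, and variables do not carry over. Pictures are saved under pics/ and viewed, at most 10 in all, crops included, and the job is handed in when it is done.

Besides the shell and the picture viewer there is one more tool, called after "Request:" by a JSON object that holds its "fn" and its "kwargs", one argument or row to a line. move_arm: Moves the arm, as the interface text tells. Scaled input: -1 to 1 covers 80 cm each way for a shift and 120 degrees each way for a turn. Its arguments: {"type":"object","properties":{"deltas":{"type":"array","items":{"type":"array","items":{"type":"array","items":{"type":"number","minimum":-1,"maximum":1}}}},"squeeze":{"type":"number"}},"required":["deltas"]}

```bash
mkdir -p pics
cat > h.py <<'E'
import numpy as np, cv2
from rig import manip
def snap(n,f):
    im=manip.get_image(n); cv2.imwrite(f'pics/{f}.png',im[:,:,::-1]); return im
def ray(n,u,v,z):
    c=manip.camera_params(n); R=np.array(c['R']);t=np.array(c['t'])
    o=-R.T@t; d=R.T@np.array([(u-c['cx'])/c['fx'],(v-c['cy'])/c['fy'],1]); return o+d*(z-o[2])/d[2]
def proj(n,X):
    c=manip.camera_params(n); p=np.array(c['R'])@X+np.array(c['t']); return c['fx']*p[0]/p[2]+c['cx'],c['fy']*p[1]/p[2]+c['cy']
E
python3 - <<'E'
from h import *
a=snap('top','top0');b=snap('scene','scene0')
cv2.imwrite('pics/both.png',cv2.resize(np.hstack([a,b])[:,:,::-1],(800,300)))
for n in('top','scene'):
    c=manip.camera_params(n);print(n,-np.array(c['R']).T@np.array(c['t']),c['fx'])
s=manip.get_state();print(s['position'],s['ee_rot'],s['width'])
E
```

```text
top [0.4060248  0.03213234 1.10872995] 359.9607184119931
scene [ 1.41075978 -0.09921016  0.78889186] 460.96564774629866
[ 0.15098632 -0.55434289  0.23854241] [-8.10297998e-04  9.91180166e-01  1.32518761e-01 -1.06150151e-05] 0.08560160970256209
```

View pics/top0.png

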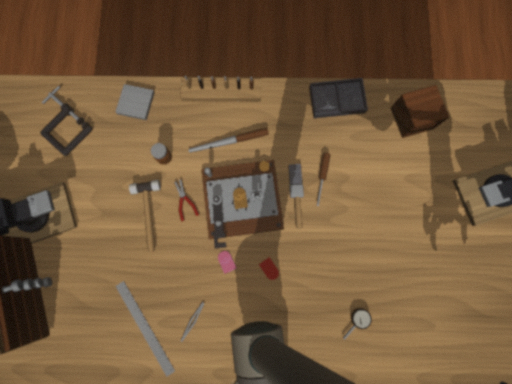

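View pics/scene0.png

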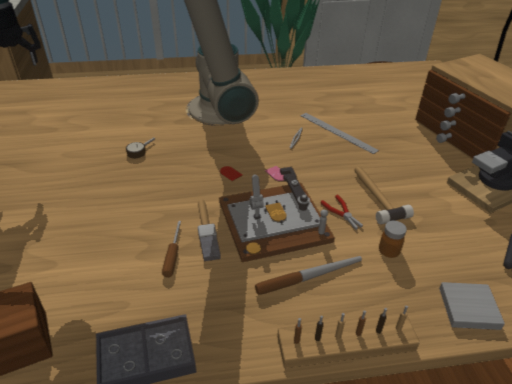

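The top view shows the jig board around (242,198). The strap is the dark bar near (217,215), and the post, lever and punch need enlarging. The pink (227,261) and red (270,268) look-alikes lie off the jig. The brass blank at (240,198), inside the jig's nest, is the one meant.

Run:
```python
from h import *
a=cv2.imread('pics/top0.png')[150:270,190:300]
b=cv2.imread('pics/scene0.png')[155:265,210:340]
f=lambda i,w,h:cv2.convertScaleAbs(cv2.resize(i,(w,h),interpolation=cv2.INTER_CUBIC),alpha=1.6)
A=f(a,550,600);B=f(b,780,660)
cv2.imwrite('pics/ca.png',A);cv2.imwrite('pics/cb.png',cv2.resize(B,(780,600)))
# board corners by colour
hsv=cv2.cvtColor(cv2.imread('pics/top0.png'),cv2.COLOR_BGR2HSV)
for p in[(210,172),(275,215),(230,168),(250,228),(300,250)]:print(p,hsv[p[1],p[0]])
```

```text
(210, 172) [19 33 85]
(275, 215) [14 68 71]
(230, 168) [ 12 147  90]
(250, 228) [ 11 139  92]
(300, 250) [ 17 122 142]
```

View pics/ca.png

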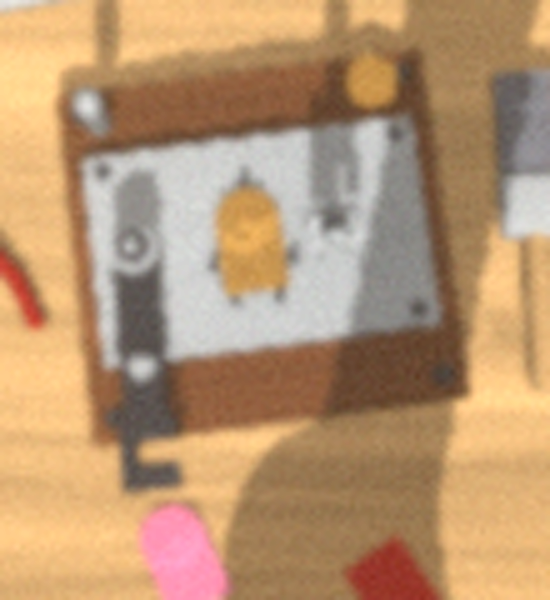

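View pics/cb.png

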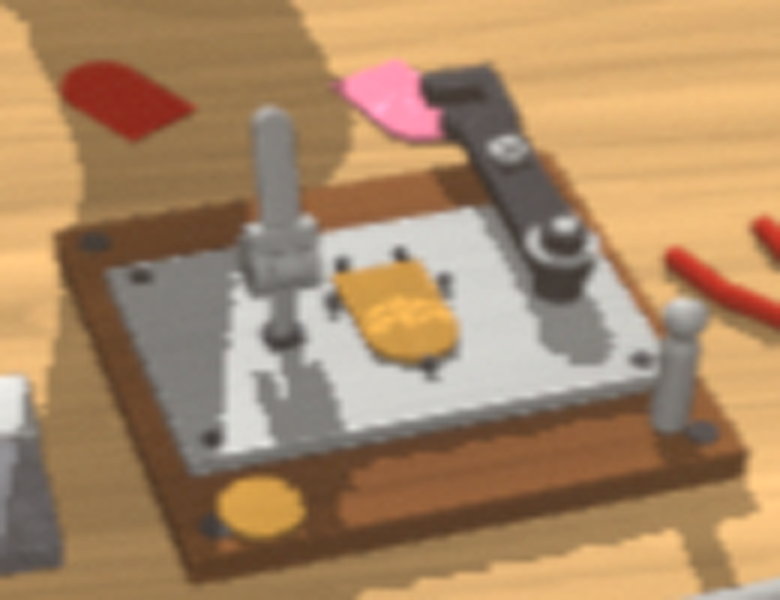

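The crops show:
- **Post and strap:** the nut is at top crop (135,245). The strap swings out towards the robot, with its end at about (150,487).
- **Blank:** it lies in the nest at (250,242).
- **Lever:** it is raised at scene crop (275,190).
- **Bystanders on the board:** the punch stands at the board's top-left corner and the spare disc at its top right.

Next I compute the jig pose.

```bash
cat >> h.py <<'E'
def fit(J,W): # 2D rigid
    J=np.array(J);W=np.array(W)[:,:2];j=J.mean(0);w=W.mean(0)
    a,b=J-j,W-w; th=np.arctan2((a[:,0]*b[:,1]-a[:,1]*b[:,0]).sum(),(a*b).sum())
    R=np.array([[np.cos(th),-np.sin(th)],[np.sin(th),np.cos(th)]]);return th,R,w-R@j
E
python3 - <<'E'
from h import *
T=lambda u,v,z:ray('top',190+u/5-.4,150+v/5-.4,z)
S=lambda u,v,z:ray('scene',210+u/6-.4,155+v/5.4545-.4,z)
J=[];W=[]
for (u,v),j,z in[((62,85),(110,115),.018),((415,52),(110,-115),.018),((467,393),(-110,-115),.018),((95,438),(-110,115),.018),((82,157),(65,102.5),.028),((408,115),(65,-102.5),.028),((440,325),(-65,-102.5),.028),((105,365),(-65,102.5),.028),((135,245),(0,75),.067)]:
    J.append(np.array(j)/1e3);W.append(T(u,v,z))
th,R,t=fit(J,W);print('top',th,t,(1e3*(np.array(W)[:,:2]-(np.array(J)@R.T+t))).round(1).tolist())
J2=[];W2=[]
for (u,v),j,z in[((57,235),(-110,-115),.018),((190,555),(110,-115),.018),((742,455),(110,115),.018),((550,155),(-110,115),.018),((563,228),(0,75),.067),((107,270),(-65,-102.5),.028),((197,465),(65,-102.5),.028),((655,375),(65,102.5),.028)]:
    J2.append(np.array(j)/1e3);W2.append(S(u,v,z))
th2,R2,t2=fit(J2,W2);print('scene',th2,t2,(1e3*(np.array(W2)[:,:2]-(np.array(J2)@R2.T+t2))).round(1).tolist())
loc=lambda p:1e3*(R.T@(p[:2]-t))
print('strap end',loc(T(150,487,.052)),'pts',loc(T(142,370,.056)),loc(S(455,75,.052)),loc(S(490,68,.052)),loc(S(430,85,.052)))
print('lever tip scene',loc(S(272,112,.14)),'punch',loc(T(90,100,.089)),loc(S(672,425,.018)),'spare',loc(T(372,82,.02)))
W_=lambda x,y:R@np.array([x,y])/1e3+t
print('post',W_(0,75),'stud',W_(0,-45),'nest',W_(0,5))
E
```

```text
top 0.13800445775064119 [0.58688592 0.08307948] [[3.7, -2.8], [-3.6, 4.5], [1.8, 1.9], [2.8, -2.0], [-1.4, -0.1], [-0.2, 2.7], [-1.2, 0.3], [-0.4, -1.4], [-1.5, -3.1]]
scene 0.1386872807981261 [0.58717803 0.08460073] [[3.4, 2.3], [-4.0, 2.9], [-1.1, -2.3], [2.3, -0.1], [0.3, -0.2], [-0.0, 1.5], [0.9, 4.7], [-1.7, -8.8]]
strap end [-141.99480995   79.32770604] pts [-74.25183145  76.59277592] [-138.46982003   79.38645829] [-139.85683307   96.54885646] [-133.60361513   65.87864985]
lever tip scene [-20.97815697 -42.35805361] punch [82.77383539 87.41021772] [84.45638829 94.91949244] spare [ 90.70896253 -80.79571677]
post [0.57656841 0.15736641] stud [0.59307643 0.03850732] nest [0.58619809 0.08803194]
```

```bash
cat >> h.py <<'E'
from scipy.spatial.transform import Rotation as Ro
TH=.1383; JT=np.array([.587,.084])
def jw(x,y,z): return np.array([*(JT+np.array([[np.cos(TH),-np.sin(TH)],[np.sin(TH),np.cos(TH)]])@np.array([x,y])/1e3),z/1e3])
def rel(X):
    s=manip.get_state(); q=s['ee_rot']; M=Ro.from_quat([q[1],q[2],q[3],q[0]]).as_matrix()
    v=M.T@(X-np.array(s['position']))/.8; yaw=np.arctan2(M[1,0],M[0,0])
    return v.round(4).tolist(), round(np.degrees(yaw-TH)/120,4)
E
python3 - <<'E'
from h import *
print(rel(jw(-50,117,200)),jw(-50,117,200))
E
```

```text
([0.6921, -0.7797, 0.0496], np.float64(0.0609)) [0.52134784 0.19298988 0.2       ]
```

Request:
{"fn": "move_arm", "kwargs": {
  "deltas": [
    [[0.69,-0.78,0.05,0.061,1],[0.69,-0.78,0.05,0.061,1],[0.69,-0.78,0.05,0.061,1],[0.69,-0.78,0.05,0.061,1],[0.69,-0.78,0.05,0.061,1],[0.69,-0.78,0.05,0.061,1],[0.69,-0.78,0.05,0.061,1],[0.69,-0.78,0.05,0.061,1],[0.69,-0.78,0.05,0.061,1],[0.69,-0.78,0.05,0.061,1],[0.69,-0.78,0.05,0.061,1],[0.69,-0.78,0.05,0.061,1]]
  ]
}}

```text
clock: 1.3
position: [0.4165, -0.0154, 0.2104]
ee_rot: [0.0, 0.998, 0.069, 0.0]
contact_force: [1.3, -0.3, 0.4]
width: 0.0002
gripper_force: 0.0
```

Run:
```python
from h import *
print(rel(jw(-50,117,120)),manip.get_state()['position'],manip.get_state()['clock'])
```

```text
([0.1657, -0.24, 0.1129], np.float64(-0.0)) [ 0.41651261 -0.0153674   0.21039925] 1.3
```

Request:
{"fn": "move_arm", "kwargs": {
  "deltas": [
    [[0.166,-0.24,0.05,0,1],[0.166,-0.24,0.05,0,1],[0.166,-0.24,0.05,0,1],[0.166,-0.24,0.05,0,1],[0.166,-0.24,0.113,0,1],[0.166,-0.24,0.113,0,1],[0.166,-0.24,0.113,0,1],[0.166,-0.24,0.113,0,1]]
  ]
}}

```text
clock: 2.1
position: [0.5209, 0.1901, 0.1203]
ee_rot: [0.0, 0.998, 0.069, -0.001]
contact_force: [-0.2, -0.3, -0.1]
width: 0.0001
gripper_force: 0.0
```

Run:
```python
from h import *
print(rel(jw(-50,117,49)),manip.get_state()['position'],jw(-50,117,120))
snap('top','t1');snap('scene','s1')
a=cv2.imread('pics/t1.png')[140:260,180:300];b=cv2.imread('pics/s1.png')[135:255,215:335]
cv2.imwrite('pics/c1.png',cv2.convertScaleAbs(np.hstack([cv2.resize(i,(400,400),interpolation=3) for i in(a,b)]),alpha=1.5))
```

```text
([0.0011, -0.0036, 0.0891], np.float64(-0.0002)) [0.52091991 0.19005666 0.12028087] [0.52134784 0.19298988 0.12      ]
```

View pics/c1.png

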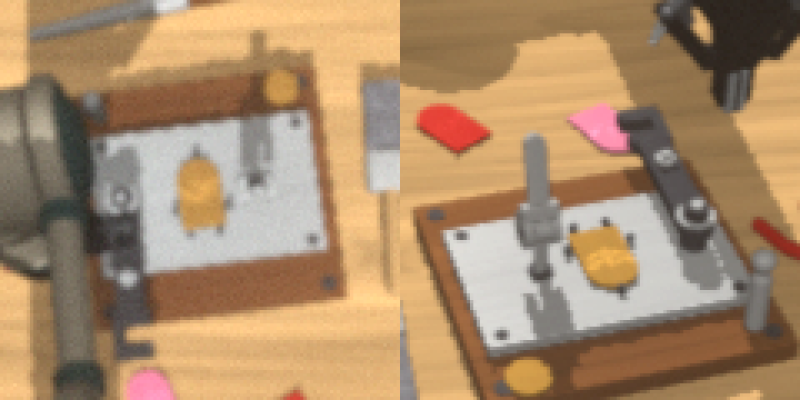

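The view shows the closed finger beside the strap on its outer side, clear of the punch at scene crop (760,290). I'll lower it.

Request:
{"fn": "move_arm", "kwargs": {
  "deltas": [
    [[0.001,-0.0036,0.045,0,1],[0.001,-0.0036,0.089,0,1],[0.001,-0.0036,0.089,0,1],[0.001,-0.0036,0.089,0,1]]
  ]
}}

```text
clock: 2.6
position: [0.5223, 0.1932, 0.0502]
ee_rot: [0.0, 0.998, 0.068, 0.001]
contact_force: [0.4, 1.1, -0.1]
width: -0.0002
gripper_force: 0.0
```

Run:
```python
from h import *
print(manip.get_state()['position'],jw(-50,117,49))
r=50
for a in np.linspace(1.55,0,12):
    h=11*np.cos(a)+14.5*np.sin(a)+13
    p=np.array([-r*np.sin(a)-h*np.cos(a),75-r*np.cos(a)+h*np.sin(a)])
    print(round(a,2),p.round(1),rel(jw(*p,49))[0])
```

```text
[0.52225233 0.19317874 0.05021589] [0.52134784 0.19298988 0.049     ]
1.55 [-50.6 101.7] [-0.0018, 0.0192, 0.0015]
1.41 [-54.   95.7] [-0.0062, 0.0268, 0.0015]
1.27 [-56.7  88.8] [-0.0095, 0.0353, 0.0015]
1.13 [-58.4  81.4] [-0.0116, 0.0446, 0.0015]
0.99 [-58.9  73.4] [-0.0122, 0.0546, 0.0015]
0.85 [-58.1  65.1] [-0.0112, 0.0649, 0.0015]
0.7 [-55.8  56.8] [-0.0083, 0.0753, 0.0015]
0.56 [-52.1  48.8] [-0.0037, 0.0854, 0.0015]
0.42 [-46.9  41.3] [0.0028, 0.0947, 0.0015]
0.28 [-40.4  34.6] [0.011, 0.103, 0.0015]
0.14 [-32.7  29.1] [0.0206, 0.1099, 0.0016]
0.0 [-24.  25.] [0.0315, 0.115, 0.0016]
```

Request:
{"fn": "move_arm", "kwargs": {
  "deltas": [
    [[-0.001,0.012,0.001,0,1],[-0.002,0.019,0.001,0,1],[-0.006,0.027,0.001,0,1],[-0.0095,0.035,0.001,0,1],[-0.0115,0.045,0.001,0,1],[-0.012,0.055,0.001,0,1],[-0.011,0.065,0.001,0,1],[-0.008,0.075,0.001,0,1],[-0.004,0.085,0.001,0,1],[0.003,0.095,0.001,0,1],[0.011,0.103,0.001,0,1],[0.011,0.103,0.001,0,1]]
  ]
}}

```text
clock: 3.8
position: [0.5438, 0.1124, 0.0481]
ee_rot: [0.001, 0.998, 0.069, 0.001]
contact_force: [-0.3, 0.3, -0.3]
width: 0.0002
gripper_force: 0.0
```

Run:
```python
from h import *
for p in[(-32.7,29.1),(-26,26),(-24,25),(-22,25),(-20,25)]: print(p,rel(jw(*p,49)))
snap('top','t2');snap('scene','s2')
a=cv2.imread('pics/t2.png')[140:260,180:300];b=cv2.imread('pics/s2.png')[135:255,215:335]
cv2.imwrite('pics/c2.png',cv2.convertScaleAbs(np.hstack([cv2.resize(i,(400,400),interpolation=3) for i in(a,b)]),alpha=1.5))
```

```text
(-32.7, 29.1) ([0.0078, 0.0063, -0.0011], np.float64(-0.0004))
(-26, 26) ([0.0161, 0.0101, -0.0011], np.float64(-0.0004))
(-24, 25) ([0.0186, 0.0114, -0.0011], np.float64(-0.0004))
(-22, 25) ([0.0211, 0.0114, -0.0011], np.float64(-0.0004))
(-20, 25) ([0.0236, 0.0114, -0.0011], np.float64(-0.0004))
```

View pics/c2.png

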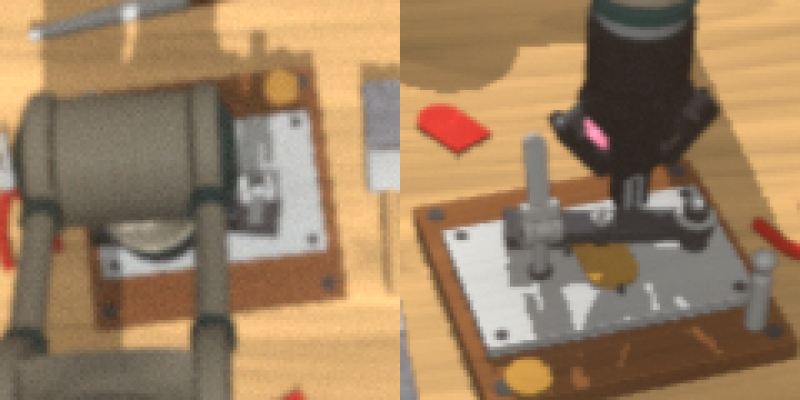

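The strap is almost home, with its end reaching the lever and stud at scene crop (530,230). The gripper's knuckle is close to the lever handle, so I'll finish by moving only along the jig's +x.

Request:
{"fn": "move_arm", "kwargs": {
  "deltas": [
    [[0.004,-0.002,-0.001,0,1],[0.008,-0.003,-0.001,0,1],[0.012,-0.003,-0.001,0,1],[0.015,-0.003,-0.001,0,1],[0.017,-0.003,-0.001,0,1],[0.018,-0.003,-0.001,0,1],[0.018,-0.003,-0.001,0,1]]
  ]
}}

```text
clock: 4.6
position: [0.5559, 0.1179, 0.0488]
ee_rot: [0.0, 0.998, 0.069, 0.0]
contact_force: [-1.5, -1.9, 0.6]
width: 0.0002
gripper_force: 0.6
```

Request:
{"fn": "move_arm", "kwargs": {
  "deltas": [
    [[0.001,0,0,0,1],[0.002,0,0,0,1],[0.003,0,0,0,1],[0.003,0,0,0,1]]
  ]
}}

```text
clock: 5.0
position: [0.5564, 0.1179, 0.0487]
ee_rot: [0.0, 0.998, 0.069, -0.002]
contact_force: [-5.3, -2.6, 3.3]
width: -0.0001
gripper_force: 2.7
```

Request:
{"fn": "move_arm", "kwargs": {
  "deltas": [
    [[0.002,0,0,0,1],[0.003,0,0,0,1],[0.003,0,0,0,1]]
  ]
}}

```text
clock: 5.3
position: [0.5566, 0.1179, 0.0484]
ee_rot: [0.0, 0.998, 0.069, -0.004]
contact_force: [-8.3, -3.9, 4.6]
width: -0.0002
gripper_force: 4.4
```

Run:
```python
from h import *
s=manip.get_state();print(s['position'],s['contact_force'])
b=snap('scene','s3')[160:230,235:315]
cv2.imwrite('pics/c3.png',cv2.convertScaleAbs(cv2.resize(b[:,:,::-1],(640,560),interpolation=3),alpha=1.6))
```

```text
[0.55663274 0.11790916 0.04843181] [-8.27660942 -3.87748146  4.57871219]
```

View pics/c3.png

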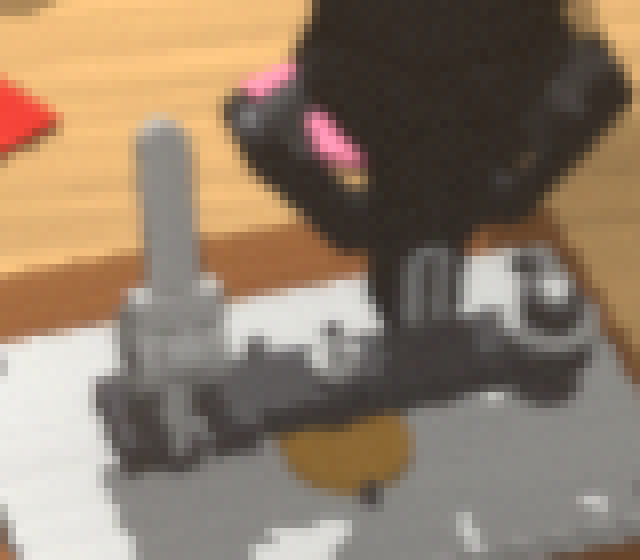

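The stud sits in the strap's slot at crop (175,420), and the force is rising with almost no motion, so the strap is at its hard stop. I'll back off and rise.

Request:
{"fn": "move_arm", "kwargs": {
  "deltas": [
    [[-0.02,-0.005,0,0,1],[-0.04,-0.005,0,0,1],[-0.04,-0.005,-0.06,0,1],[-0.04,-0.005,-0.12,0,1],[-0.04,-0.005,-0.18,0,1],[-0.04,-0.005,-0.19,0,1],[-0.04,-0.005,-0.19,0,1]]
  ]
}}

```text
clock: 6.05
position: [0.5305, 0.1187, 0.2035]
ee_rot: [-0.0, 0.998, 0.069, 0.004]
contact_force: [-0.4, 1.0, -1.6]
width: -0.0
gripper_force: 0.0
```

Run:
```python
from h import *
s=manip.get_state();print(s['position'],s['contact_force'])
print(rel(jw(25,-45,200)),rel(jw(25,-45,134)))
```

```text
[0.53050807 0.11871563 0.20346007] [-0.39215903  0.95605    -1.57045931]
([0.0952, 0.1089, 0.005], np.float64(-0.0001)) ([0.0946, 0.109, 0.0875], np.float64(-0.0001))
```

Request:
{"fn": "move_arm", "kwargs": {
  "deltas": [
    [[0.095,0.05,0,0,1],[0.095,0.109,0.005,0,1],[0.095,0.109,0.005,0,1],[0.095,0.109,0.005,0,1],[0.095,0.109,0.045,0,1],[0.095,0.109,0.0875,0,1],[0.095,0.109,0.0875,0,1],[0.095,0.109,0.0875,0,1]]
  ]
}}

```text
clock: 6.85
position: [0.6144, 0.0431, 0.1302]
ee_rot: [-0.0, 0.998, 0.069, -0.001]
contact_force: [0.2, 1.0, 0.8]
width: -0.0002
gripper_force: 0.0
```

Run:
```python
from h import *
s=manip.get_state();print(s['position'],s['contact_force'])
for f in np.linspace(.26,1.51,11):
    x=-58*np.sin(f)+4*np.cos(f)+11; z=69+58*np.cos(f)+4*np.sin(f)+8
    print(round(f,3),round(x,1),round(z,1),rel(jw(x,-45,z))[0])
b=snap('scene','s4')[120:230,215:315]
cv2.imwrite('pics/c4.png',cv2.convertScaleAbs(cv2.resize(b[:,:,::-1],(500,550),interpolation=3),alpha=1.6))
```

```text
[0.61435863 0.04313543 0.13015597] [0.19099901 0.98007236 0.79745326]
0.26 -0.0 134.1 [-0.0269, 0.0009, -0.0048]
0.385 -7.1 132.3 [-0.0357, 0.0009, -0.0025]
0.51 -13.8 129.6 [-0.0441, 0.0009, 0.0008]
0.635 -20.2 126.1 [-0.052, 0.0009, 0.0053]
0.76 -26.1 121.8 [-0.0594, 0.0009, 0.0106]
0.885 -31.4 116.8 [-0.066, 0.0009, 0.0168]
1.01 -36.0 111.2 [-0.0718, 0.001, 0.0238]
1.135 -39.9 105.1 [-0.0766, 0.001, 0.0315]
1.26 -43.0 98.5 [-0.0805, 0.001, 0.0397]
1.385 -45.3 91.6 [-0.0833, 0.001, 0.0484]
1.51 -46.6 84.5 [-0.085, 0.001, 0.0573]
```

View pics/c4.png

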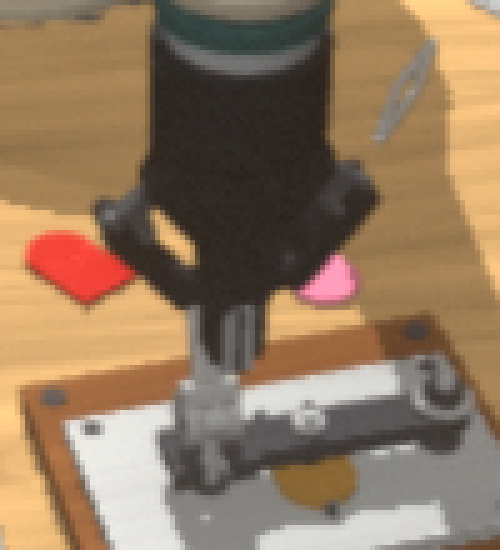

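Run:
```python
from h import *
f=lambda p:((np.array(p)-[215,120])*5).round(0)
p=manip.get_state()['position']
print('tip',f(proj('scene',np.array(p)+[0,0,-.008])),'lever tip',f(proj('scene',jw(-19,-45,140))),'pin',f(proj('scene',jw(0,-45,69))),'post top',f(proj('scene',jw(0,75,67))))
```

```text
tip [224. 362.] lever tip [197. 279.] pin [206. 421.] post top [441. 382.]
```

The finger (crop 235,368) lies within about 2 mm of the lever's line (crop 212,410), allowing for parallax. I'll push along the lever's arc, shifted 2 mm towards -y.

Request:
{"fn": "move_arm", "kwargs": {
  "deltas": [
    [[-0.015,0.0035,-0.004,0,1],[-0.027,0.0035,-0.0045,0,1],[-0.036,0.0035,-0.0025,0,1],[-0.044,0.0035,0.001,0,1],[-0.052,0.0035,0.005,0,1],[-0.0595,0.0035,0.0105,0,1],[-0.066,0.0035,0.017,0,1],[-0.072,0.0035,0.024,0,1],[-0.0765,0.0035,0.0315,0,1],[-0.0765,0.0035,0.0315,0,1]]
  ]
}}

```text
clock: 7.9
position: [0.554, 0.031, 0.1044]
ee_rot: [-0.0, 0.998, 0.069, -0.001]
contact_force: [0.5, -0.2, 0.1]
width: -0.0002
gripper_force: 0.0
```

Run:
```python
from h import *
s=manip.get_state();print(s['position'],s['contact_force'])
for x,z in((-43,98.5),(-45.3,91.6),(-46.6,84.5),(-46.6,82)): print(rel(jw(x,-47,z))[0])
b=snap('scene','s5')[120:230,215:315]
cv2.imwrite('pics/c5.png',cv2.convertScaleAbs(cv2.resize(b[:,:,::-1],(500,550),interpolation=3),alpha=1.6))
```

```text
[0.55402974 0.03095818 0.10440436] [ 0.4787342  -0.15794434  0.13112214]
[-0.0038, -0.0012, 0.0074]
[-0.0066, -0.0012, 0.016]
[-0.0082, -0.0012, 0.0249]
[-0.0082, -0.0012, 0.028]
```

View pics/c5.png

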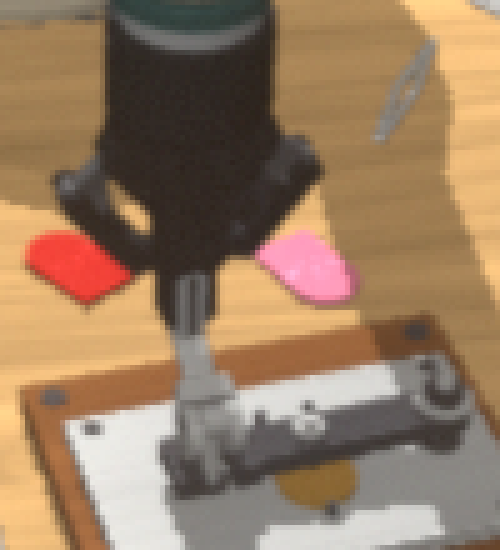

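The lever is going over under the fingertip at crop (190,330) and the strap is still home. I'll continue down.

Request:
{"fn": "move_arm", "kwargs": {
  "deltas": [
    [[-0.004,-0.001,0.0075,0,1],[-0.0065,-0.001,0.016,0,1],[-0.008,-0.001,0.021,0,1],[-0.008,-0.001,0.025,0,1],[-0.008,-0.001,0.025,0,1]]
  ]
}}

```text
clock: 8.45
position: [0.5483, 0.0311, 0.085]
ee_rot: [-0.0, 0.998, 0.069, -0.001]
contact_force: [-0.5, 0.2, 0.0]
width: 0.0002
gripper_force: 0.0
```

Request:
{"fn": "move_arm", "kwargs": {
  "deltas": [
    [[0,0,0.002,0,1],[0,0,0.004,0,1],[0,0,0.006,0,1],[0,0,0.006,0,1]]
  ]
}}

```text
clock: 8.85
position: [0.5484, 0.0312, 0.0836]
ee_rot: [-0.0, 0.998, 0.069, 0.0]
contact_force: [-6.0, -0.6, 21.7]
width: -0.0
gripper_force: 10.2
```

That is the hard stop: 22 N at the predicted height. I'll withdraw upward and verify.

Request:
{"fn": "move_arm", "kwargs": {
  "deltas": [
    [[0,0,-0.02,0,1],[0,0,-0.08,0,1],[-0.05,0,-0.14,0,1],[-0.1,0,-0.2,0,1],[-0.15,0,-0.2,0,1],[-0.2,0,-0.2,0,1],[-0.2,0,-0.2,0,1],[-0.2,0,-0.2,0,1]]
  ]
}}

```text
clock: 9.65
position: [0.3898, 0.0094, 0.2411]
ee_rot: [-0.0, 0.998, 0.069, 0.001]
contact_force: [1.3, 0.0, 0.3]
width: 0.0002
gripper_force: 0.0
```

Run:
```python
from h import *
s=manip.get_state();print(s['position'],s['contact_force'],s['clock'])
b=snap('scene','s6')[150:250,215:315]; a=snap('top','t6')[140:240,195:295]
cv2.imwrite('pics/c6.png',cv2.convertScaleAbs(np.hstack([cv2.resize(i[:,:,::-1],(400,400),interpolation=3) for i in(a,b)]),alpha=1.6))
for n,o in(('top',(195,140)),('scene',(215,150))):
  print(n,*[((np.array(proj(n,jw(*p)))-o)*4).round() for p in((0,75,52),(0,-67,52),(-74,-45,73),(0,-45,69))])
```

```text
[0.38981265 0.00940465 0.24113225] [1.2783741  0.01108015 0.27911544] 9.65
top [ 83. 235.] [273. 212.] [256. 311.] [243. 212.]
scene [351. 204.] [129. 245.] [131. 137.] [165. 217.]
```

View pics/c6.png

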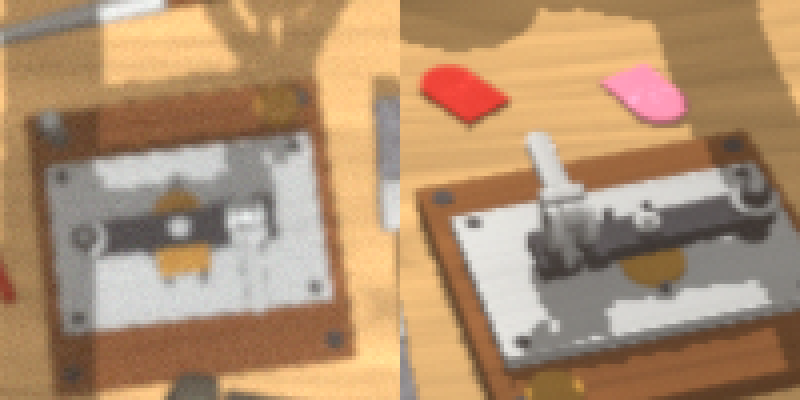

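The lever tip is at (537,135), against (531,137) predicted for fully down. The strap lies along the jig's -y over the blank, and the bystanders are in place.

```bash
python3 -c "
from rig import manip
print(manip.sign_off())"
```

```text
the job is handed in; nothing more can be done
None
```

I swung the strap home around the stud and pushed the cam lever down to its stop; in the last images the blank was still in its nest and the bystanders looked in place. I handed the job in with the robot clear, but got no verdict back, and the pad's force on the blank was not measured directly.

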